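# Index the vial sampler to its next notch

### The arm

A 7-joint arm with a two-finger parallel gripper is mounted at the origin on the work surface. World frame = base frame: x ahead of the robot, y to its left, z up, the work surface at z = 0. Lengths are in m, angles in rad, forces in N, time in s.
With the tool pointing down it reaches from about 0.425 to 0.925 m from the base axis. Payload 6.8 kg.
Tool frame: the origin (TCP) lies midway between the tips of the shut fingers; the grasp point (between the pads) lies 19 mm behind it; x points along the fingers, y is the direction in which the jaws open and shut, and the axes are right-handed (so a half turn about x gives the same grasp; the last joint's range is limited). The gripper opens to 85 mm and grips with 20 to 120 N. Pads are 22 mm wide; open, the fingers measure 114 mm over their backs; the gripper's body (76 mm by 85 mm) begins 54 mm behind the grasp point. The pads swing forward as they close: fully open they stand 13 mm farther back than shut.
Start: joints at [-1.309, 0.477, 0.022, 1.555, -0.011, 1.109, -0.083], TCP at [0.244, 0.629, 0.231] pointing down, gripper open.
Joint ranges: [-2.96, 2.96], [-0.34, 2.1], [-1.41, 1.46], [0.24, 2.44], [-1.37, 4.51], [0.17, 1.92], [-2.96, 2.96]. Speed limits (rad/s): [2.39, 2.39, 3.14, 3.14, 3.14, 3.14, 3.14].

### API

Orientations are given as a rotation vector (axis times angle).
In Python, from bench import r gives the robot as it stands.
- The arm moves only by the tool carry_out, never from a script. Its argument "targets" is one flat list of numbers, 7 for each row, row after row: the finger opening in m, from 0 to 0.0854, then the shift along the tool's x, y, z in m, then the turn, a rotation vector about the tool's x, y, z in units of 5 degrees (1.0 is 5 degrees). A call has 1 to 12 rows; each row is the pose to reach, as a shift and turn from the pose measured when the call began, along the tool's axes at that moment; what a row does not reach only later rows make up. A row lasts 1/8 s, in which the tool goes at most 62.5 mm and 10.7 degrees, less where a joint would pass 70% of its speed; a pose out of reach is approached as far as the arm can. A call with a gripper value outside its range is refused whole. The fingers move at their own pace and stop on an object; "squeeze" is the grip in N (left out, the last holds). Time passes only in rows, so rows that repeat a pose let the fingers close. It gives the time, the measured TCP pose, the force and the opening at its end, in the units of the state.
- r.get_obs(): the state, without advancing time (a new reading comes with each control period).
- r.grab_frame(name): name is "side" or "top" or "wrist"; returns the picture (384x512x3 uint8, blue, green, red); there is no depth.
- r.camera_info(name): a dict with "fx", "fy", "cx", "cy" (pixels), "xyz" and "orientation" of the camera in the world. Camera axes: x right, y up, looking along -z (the intrinsics and any distortion apply to the point x, -y, -z); pixel columns grow to the right and rows downward; lengths in m; the calibration is good to about 2 mm. A picture is of the moment at which its call begins: read the wrist's pose just before it. camera_info takes no time and is no camera call; for the wrist camera it gives the pose at the moment of the call.
- r.hand_in(): hands the job in, once; it reports no verdict.
The state is a dict: "clock": time; "joints": joint angles; "qvel": joint speeds; "tau": joint torques, N m; "tcp_pos": TCP position; "orientation": TCP orientation; "contact_force": force on the tool from outside, world axes, zero at the start; "moment": the same for the moment, N m; "grip_width": finger opening in m.
Only numpy, scipy, OpenCV 4.12 (cv2) and the standard library are available. Lean on these libraries where they do the work, as an engineer would, in place of code of your own. Each camera call takes 0.05 s, during which the arm holds its last target. There are 200 camera calls.

### The job

Bring the next position of the vial sampler round: with the fingertips press the orange plunger pad down until its locking pin is free, and, pushing it along, turn the white vial table anticlockwise (seen from above) by one notch, 45 degrees, until the plunger springs fully up into the next notch and locks. Do not turn the table the other way or run on beyond that notch, do not lift or tip any vial out of its well, leave the other things on the bench where they are, and finish with the robot clear.

Things in the scene. Friction and masses are not known exactly. Their poses are not given: they have to be found in the camera images.
- sampler: The fixed vial sampler: white drum 236 mm across, with a dark steel index ring (264 mm across, 8 mm thick, upper face 58 mm above the bench) that has 8 notches, 45 degrees apart, open at its rim. The turntable stands on top. Origin at the drum's centre on the bench, z up. Place and heading (within 0.5 rad) vary; the plunger starts on the robot's side.
- needle (a point): Tip of the fixed needle, 130 mm above the bench, over the well on the sampler's +x side, 72 mm from the axis. Its white arm (186 mm up) comes from a steel column 185 mm from the axis, 18 degrees anticlockwise from the sampler's +x, 190 mm tall, on the side away from the robot.
- turn_axis (a point): The turntable's upright axis of rotation, point 80 mm above the bench; x, y, z axes as those of the sampler.
- next_notch (a point): The next notch anticlockwise, in the ring's upper face: 122 mm from the axis, fixed, at 202.5 degrees from the sampler's +x. When the table is indexed, the pad's centre stands straight outward of it, 140 mm from the axis.
- pad (a point): Centre of the orange pad's upper face, moving with the plunger: 140 mm from the turn axis, 98 mm above the bench at rest; at the start 157.5 degrees from the sampler's +x. Its x axis points radially outward, y the way of anticlockwise turning, z up. The floor is 44 mm along x, open at both ends, and 50 mm along y between two lips. Underneath is the turntable's steel arm.
- lip (a point): Middle of the upper edge of the pad's leading lip, 27.5 mm from the pad's centre along its y, 16 mm above the pad's floor. The lips are 5 mm thick; shut fingers fit between them and can push this one to turn the table.
- plunger (a joint): Travel in m: 0 fully up (pin in notch, table locked with 0.01 rad of play), 0.013 fully pressed. Spring: 4 N rising to 8.5 N. The round pin, 12 mm thick, leaves its notch when pressed 10 mm; beyond the notch the ring's underside keeps it about 10 mm down even if let go, the table turns freely, and at the next notch the spring lifts the pin in unless it is held down.
- carousel (a joint): Angle of the turntable (white disc 196 mm across, top 68 mm above the bench, 8 grey wells 72 mm from the axis, a radial arm with the plunger): 0 at the start, locked in a notch; grows anticlockwise seen from above; the next notch is at 0.785 rad. Turning takes about 0.12 N m, 1 to 2 N at the pad.
- vial_blue: Loose small capped glass vial with a blue cap, 26 mm across, 50 mm tall, about 22 g, standing in a well (18 mm deep) of the turntable, top 118 mm above the bench; rides with the table. Origin at the centre of its underside, 68 mm above the bench.
- vial_red: Loose small capped glass vial with a red cap, 26 mm across, 50 mm tall, about 22 g, standing in a well (18 mm deep) of the turntable, top 118 mm above the bench; rides with the table. Origin at the centre of its underside, 68 mm above the bench.
- vial_green: Loose small capped glass vial with a green cap, 26 mm across, 50 mm tall, about 22 g, standing in a well (18 mm deep) of the turntable, top 118 mm above the bench; rides with the table. Origin at the centre of its underside, 68 mm above the bench.
- vial_yellow: Loose small capped glass vial with a yellow cap, 26 mm across, 50 mm tall, about 22 g, standing in a well (18 mm deep) of the turntable, top 118 mm above the bench; rides with the table. Origin at the centre of its underside, 68 mm above the bench.
- wash_bottle: Loose white plastic wash bottle, 66 mm across, 140 mm tall; origin at the centre of its underside. To be left alone.
- beaker: Loose empty glass beaker, 66 mm across the rim, 85 mm tall; origin at the centre of its underside. To be left alone.
- reagent: Loose amber reagent jar with a blue cap, 60 mm across, 120 mm tall; origin at the centre of its underside. To be left alone.
- cuvette_box: Loose blue box with a white lid, 72 x 112 mm, 52 mm high; origin at the centre of its underside. To be left alone.

How it is judged:
By the outcome, as a careful person would: the job done as asked, in the order asked, and still so for the second after the job is handed in, with the robot touching nothing.
It also fails if it takes over 43 s, if anything falls off the work surface, if the arm or the gripper's body presses on something with over 40 N, if the wrist force passes 120 N, or if a joint passes its speed limit or range.

## Working session

There is one attempt and no reset: what is moved stays moved. The work goes in short steps, Python scripts to look and compute and a tool call to move; the robot and the scene stay as the last step left them, time stands still between calls to the robot, and variables do not carry over. Pictures are saved under pics/ and viewed, about 8 in all and at most 12, crops included, and the job is handed in when it is done.

Besides the shell and the picture viewer there is one more tool, called after "Request:" by a JSON object that holds its "fn" and its "kwargs". carry_out: Moves the arm, as the interface text tells. Its arguments: {"type":"object","properties":{"targets":{"type":"array","items":{"type":"number"}},"squeeze":{"type":"number"}},"required":["targets"]}

```bash
ls; mkdir -p pics; python3 - <<'E'
from bench import r
import cv2,numpy as np
o=r.get_obs();print(o)
for n in("top","side"):
    print(n,r.camera_info(n)); cv2.imwrite(f"pics/{n}0.png",r.grab_frame(n))
a=cv2.imread("pics/top0.png");b=cv2.imread("pics/side0.png")
E
```

```text
pics
{'clock': 0.0, 'joints': array([-1.30912061,  0.477833  ,  0.02232662,  1.55646453, -0.01151445,
        1.10932406, -0.08309248]), 'qvel': array([ 0.00156687, -0.00065908,  0.00027887,  0.00047191, -0.00081597,
        0.00049202,  0.0006478 ]), 'tau': array([ 6.30623617e-05, -5.96450043e+01,  1.60799470e+00, -2.81205654e+01,
        1.23850303e-02,  9.54504241e-03,  9.36884021e-06]), 'tcp_pos': array([0.24373256, 0.62880504, 0.23029789]), 'orientation': array([ 0.28861447,  1.55148648, -0.29159341]), 'contact_force': array([ 0.59876629, -0.21786144, -0.41001603]), 'moment': array([ 0.03359042,  0.01136769, -0.04268819]), 'grip_width': 0.08546694045750958}
top {'fx': 406.8860982420977, 'fy': 406.8860982420977, 'cx': 259.19409295134915, 'cy': 193.64347699037606, 'xyz': array([0.44788055, 0.01835329, 1.13968311]), 'orientation': array([ 0.09241968, -0.11224037, -1.57324228])}
side {'fx': 436.0839166661285, 'fy': 436.0839166661285, 'cx': 252.97657102041492, 'cy': 195.8532180891378, 'xyz': array([ 0.26221735, -0.868243  ,  0.79039292]), 'orientation': array([ 0.93410346, -0.15404625, -0.34275984])}
```

View pics/top0.png

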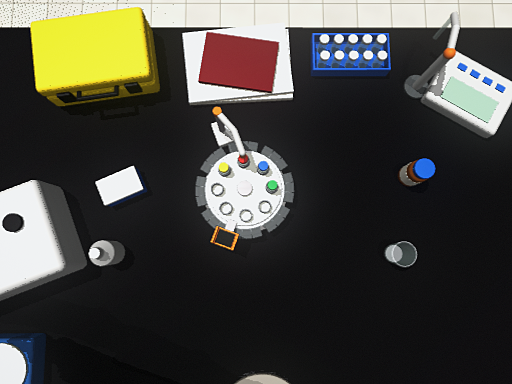

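View pics/side0.png

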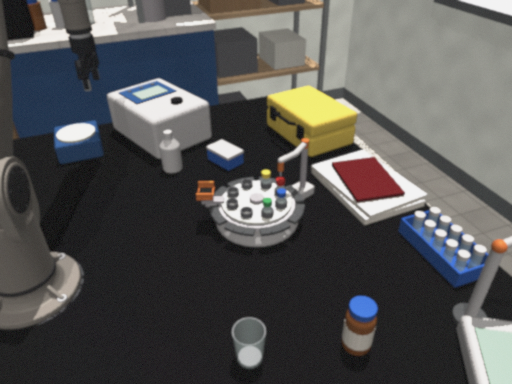

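```bash
cat > h.py <<'E'
from bench import r
import cv2,numpy as np
from scipy.spatial.transform import Rotation as R
from scipy.optimize import least_squares
def proj(ci,P):
    p=R.from_rotvec(ci["orientation"]).inv().apply(np.atleast_2d(P)-ci["xyz"])
    return np.c_[ci["cx"]+ci["fx"]*p[:,0]/-p[:,2], ci["cy"]-ci["fy"]*p[:,1]/-p[:,2]]
def pol(s,rad,deg,z):
    a=s[2]+np.radians(deg); return [s[0]+rad*np.cos(a),s[1]+rad*np.sin(a),z]
def blob(im,h0,h1,box):
    h=cv2.cvtColor(im,cv2.COLOR_BGR2HSV); m=cv2.inRange(h,(h0,150,60),(h1,255,255))
    k=np.zeros_like(m);x0,y0,x1,y1=box;k[y0:y1,x0:x1]=1
    ys,xs=np.nonzero(m*k); return np.array([xs.mean(),ys.mean()]),len(xs),(xs.min(),xs.max(),ys.min(),ys.max())
E
python3 - <<'E'
from h import *
im=cv2.imread("pics/top0.png"); ci=r.camera_info("top")
sd=cv2.imread("pics/side0.png"); cs=r.camera_info("side")
B=dict(pad=(8,20,205,220,245,255),yel=(22,35,210,155,235,180),red=(0,6,232,150,252,168),blu=(105,125,255,158,275,175),gre=(40,85,262,178,282,196))
px={}
for k,v in B.items():
    c,n,b=blob(im,v[0],v[1],v[2:]); px[k]=c; print(k,c,n,b)
sp,n,b=blob(sd,5,20,(190,170,222,210)); print("side pad",sp,n,b)
def model(s): 
    return np.vstack([proj(ci,pol(s,.14,157.5,.106)),proj(ci,pol(s,.072,45,.116)),proj(ci,pol(s,.072,0,.116)),proj(ci,pol(s,.072,-45,.116)),proj(ci,pol(s,.072,-90,.116))])
obs=np.array([px[k] for k in("pad","yel","red","blu","gre")])
for w in range(3):
    f=least_squares(lambda s:np.r_[(model(s)-obs).ravel()],[.45,0.05,.2])
s=f.x;print(s,np.round(f.fun,1))
f2=least_squares(lambda s:np.r_[(model(s)-obs).ravel(),(proj(cs,pol(s,.14,157.5,.104))[0]-sp)],s);print(f2.x,np.round(f2.fun,1))
s=f2.x
for n,i,c,x0,y0 in(("t",im,ci,180,100),("s",sd,cs,180,130)):
    q=cv2.resize(i[y0:y0+150,x0:x0+130],None,fx=3,fy=3,interpolation=cv2.INTER_CUBIC)
    for P in[pol(s,0,0,.068),pol(s,.14,157.5,.098),pol(s,.122,202.5,.058),pol(s,.185,18,.19)]+[pol(s,.098,a,.068) for a in range(0,360,30)]+[pol(s,.132,a,.058) for a in range(0,360,30)]:
        u=((proj(c,P)[0]-[x0,y0]+.5)*3).astype(int); cv2.circle(q,tuple(map(int,u)),2,(255,0,255),-1)
    globals()[n]=q
cv2.imwrite("pics/fit.png",np.hstack([t,globals()["s"].copy() if 0 else q]))
for nm,P in(("pad",pol(s,.14,157.5,.098)),("goal",pol(s,.14,202.5,.098)),("column",pol(s,.185,18,.19))):print(nm,np.round(P,4))
E
```

```text
pad [223.81382979 238.19148936] 188 (np.int64(210), np.int64(238), np.int64(227), np.int64(250))
yel [223.18055556 167.22222222] 72 (np.int64(219), np.int64(228), np.int64(163), np.int64(172))
red [242.76470588 159.21568627] 51 (np.int64(238), np.int64(247), np.int64(155), np.int64(163))
blu [262.65277778 165.625     ] 72 (np.int64(258), np.int64(267), np.int64(161), np.int64(170))
gre [271.93939394 184.90909091] 66 (np.int64(268), np.int64(276), np.int64(181), np.int64(189))
side pad [204.70992366 189.83587786] 262 (np.int64(196), np.int64(214), np.int64(180), np.int64(200))
[0.60105086 0.04470964 0.0308597 ] [ 0.2  0.  -0.2  0.  -0.1 -0.7  0.1  0.3 -0.1  0.4]
[0.60133976 0.04465435 0.03009787] [ 0.2 -0.1 -0.1 -0.1 -0.1 -0.8  0.2  0.2 -0.1  0.3 -0.6  0.1]Traceback (most recent call last):
  File "<stdin>", line 23, in <module>
    return _wrapfunc(a, 'round', decimals=decimals, out=out)
    return _wrapit(obj, method, *args, **kwds)
    conv = _array_converter(obj)
ValueError: setting an array element with a sequence. The requested array has an inhomogeneous shape after 1 dimensions. The detected shape was (3,) + inhomogeneous part.
```

View pics/fit.png

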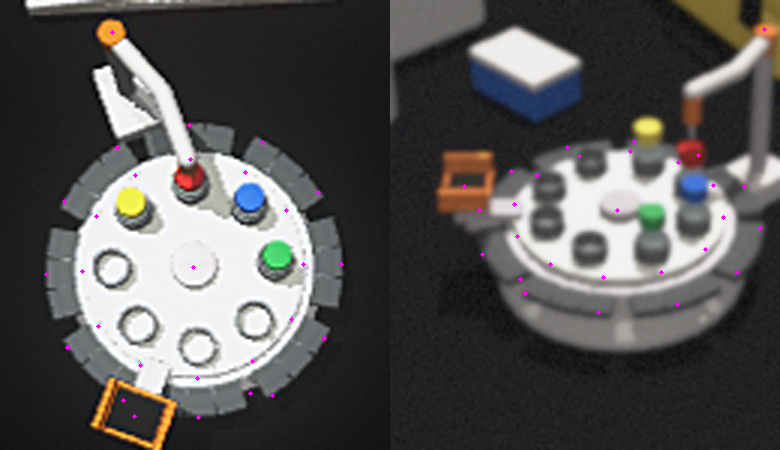

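```bash
cat >> h.py <<'E'
S=[0.60134,0.04465,0.0301]
np.set_printoptions(suppress=True,precision=4)
def rel(pos,Rm=None):
    "shift and turn (5 deg units) in present tool axes"
    o=r.get_obs();T=R.from_rotvec(o["orientation"])
    d=T.inv().apply(np.array(pos)-o["tcp_pos"])
    t=(T.inv()*Rm).as_rotvec()/np.radians(5) if Rm is not None else np.zeros(3)
    return np.r_[d*1000,t].round(2)
def tool(deg,flip=0):
    "tool down, tool y radial outward (flip: inward) at sampler angle deg"
    a=S[2]+np.radians(deg)+np.pi*flip; y=np.array([np.cos(a),np.sin(a),0]);x=np.array([0,0,-1.])
    return R.from_matrix(np.c_[x,y,np.cross(x,y)])
E
python3 - <<'E'
from h import *
T=R.from_rotvec(r.get_obs()["orientation"]).as_matrix();print(T)
cs,ct=r.camera_info("side"),r.camera_info("top")
f=least_squares(lambda P:np.r_[proj(ct,P)[0]-[12,222],proj(cs,P)[0]-[175,101]],[.4,.6,.1]);print("knob",f.x,f.fun)
P=pol(S,.14,157.5,.098);print("pad",P,"goal",pol(S,.14,202.5,.098))
for fl in(0,1):
  for d in(157.5,180,202.5): print(fl,d,rel(P,tool(d,fl)), rel(P,tool(d,fl)*R.from_euler('x',90,degrees=True)))
print("up",rel(r.get_obs()["tcp_pos"]+[0,0,.1]))
E
```

```text
[[-0.0005  0.3614  0.9324]
 [-0.0016  0.9324 -0.3614]
 [-1.     -0.0017  0.0001]]
knob [0.5099 0.602  0.1509] [-0.0719  0.3858  0.5834 -0.0454]
pad [np.float64(0.47044306962589), np.float64(0.09430877181964348), 0.098] goal [np.float64(0.47366783859689815), np.float64(-0.012794052804971166), 0.098]
0 157.5 [ 133.15 -416.29  404.52  -18.08   -0.01    0.02] [ 133.15 -416.29  404.52   -0.08    0.      0.02]
0 180 [ 133.15 -416.29  404.52  -22.58   -0.02    0.01] [ 133.15 -416.29  404.52   -4.58   -0.      0.02]
0 202.5 [ 133.15 -416.29  404.52  -27.08   -0.02    0.01] [ 133.15 -416.29  404.52   -9.08   -0.01    0.02]
1 157.5 [ 133.15 -416.29  404.52   17.92    0.02    0.01] [ 133.15 -416.29  404.52   35.92    0.03   -0.  ]
1 180 [ 133.15 -416.29  404.52   13.42    0.01    0.02] [ 133.15 -416.29  404.52   31.42    0.03    0.  ]
1 202.5 [ 133.15 -416.29  404.52    8.92    0.01    0.02] [ 133.15 -416.29  404.52   26.92    0.02    0.01]
up [-100.     -0.17    0.01    0.      0.      0.  ]
```

Request:
{"fn": "carry_out", "kwargs": {"targets": [0,-0.02,-0.035,0.034,0,0,0,0,-0.02,-0.07,0.068,0,0,0,0,-0.02,-0.105,0.102,0,0,0,0,-0.02,-0.14,0.136,0,0,0,0,-0.02,-0.175,0.17,0,0,0,0,-0.02,-0.21,0.204,0,0,0,0,-0.02,-0.245,0.238,0,0,0,0,-0.02,-0.28,0.272,0,0,0,0,-0.02,-0.315,0.306,0,0,0,0,-0.02,-0.35,0.34,0,0,0,0,-0.01,-0.385,0.374,0,0,0,0,0,-0.416,0.4045,0,0,0], "squeeze": 30}}

```text
clock: 1.6
tcp_pos: [0.4709, 0.093, 0.2309]
orientation: [0.289, 1.551, -0.292]
contact_force: [0.8, 0.9, -0.5]
grip_width: 0.0
```

```bash
python3 - <<'E'
from h import *
P=pol(S,.14,157.5,.098); o=r.get_obs()
print(o["clock"],o["tcp_pos"],o["grip_width"],o["joints"],rel(P,tool(157.5)*R.from_euler('x',90,degrees=True)))
ci=r.camera_info("wrist");im=r.grab_frame("wrist")
for Q in(P,pol(S,.14,157.5,.114)):
    u=proj(ci,Q)[0];print(u);cv2.circle(im,tuple(map(int,u)),3,(255,0,255),-1)
t=np.radians(157.5)+S[2]; rad=np.array([np.cos(t),np.sin(t),0]);tan=np.array([-rad[1],rad[0],0])
for a in(-22,22):
  for b in(-25,25):
    u=proj(ci,np.array(P)+a*.001*rad+b*.001*tan)[0];cv2.circle(im,tuple(map(int,u)),2,(0,255,0),-1)
for a in(-22,22):
  for b in(-30,30):
    u=proj(ci,np.array(P)+a*.001*rad+b*.001*tan+[0,0,.016])[0];cv2.circle(im,tuple(map(int,u)),2,(255,0,255),-1)
cv2.imwrite("pics/w1.png",im)
E
```

```text
1.6 [0.4709 0.093  0.2309] 1.7973495037241594e-06 [-0.6244  0.1524  0.3337  2.026  -0.0586  0.9729  0.9391] [132.93   1.23  -0.97  -0.09   0.     0.02]
[260.209 183.526]
[260.289  188.4656]
```

View pics/w1.png

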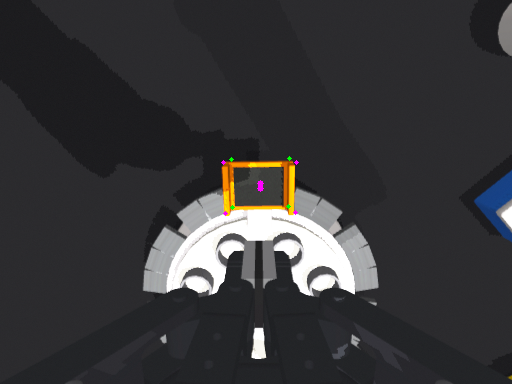

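Request:
{"fn": "carry_out", "kwargs": {"targets": [0,0.03,-0.001,-0.001,0,0,0,0,0.06,-0.003,-0.001,0,0,0,0,0.085,-0.003,-0.001,0,0,0,0,0.105,-0.003,-0.001,0,0,0,0,0.118,-0.003,-0.001,0,0,0,0,0.125,-0.003,-0.001,0,0,0,0,0.128,-0.003,-0.001,0,0,0,0,0.128,-0.003,-0.001,0,0,0]}}

```text
clock: 2.65
tcp_pos: [0.4701, 0.084, 0.1022]
orientation: [0.292, 1.55, -0.299]
contact_force: [-0.6, 0.3, -0.7]
grip_width: -0.0003
```

Request:
{"fn": "carry_out", "kwargs": {"targets": [0,0.003,0,0,0,0,0,0,0.006,0,0,0,0,0,0,0.009,0,0,0,0,0,0,0.012,0,0,0,0,0,0,0.014,0,0,0,0,0,0,0.014,0,0,0,0,0]}}

```text
clock: 3.4
tcp_pos: [0.4706, 0.0841, 0.0884]
orientation: [0.292, 1.549, -0.299]
contact_force: [-0.9, 0.6, 7.2]
grip_width: -0.0002
```

Request:
{"fn": "carry_out", "kwargs": {"targets": [0,0.002,0,0,0,0,0,0,0.0035,0,0,0,0,0,0,0.0035,0,0,0,0,0]}}

```text
clock: 3.78
tcp_pos: [0.4706, 0.0841, 0.0851]
orientation: [0.293, 1.549, -0.299]
contact_force: [-1.0, 0.1, 6.7]
grip_width: 0.0
```

```bash
cat >> h.py <<'E'
def where():
    o=r.get_obs();p=o["tcp_pos"];d=p[:2]-S[:2]
    T=R.from_rotvec(o["orientation"]).as_matrix()
    print("t",o["clock"],"tcp",p,"rad mm",np.hypot(*d)*1e3,"sampler deg",np.degrees(np.arctan2(d[1],d[0])-S[2])%360,
     "tool deg",np.degrees(np.arctan2(-T[1,2],-T[0,2])-S[2])%360,"F",o["contact_force"])
def plan(degs,off,z,rad=.14):
    "rows for tcp at pad angle deg, off mm ahead along tangent, height z"
    for d in degs:
        P=np.array(pol(S,rad,d,z)); a=S[2]+np.radians(d)
        P[:2]+=off*1e-3*np.array([-np.sin(a),np.cos(a)])
        print(d,rel(P,tool(d)*R.from_euler('x',90,degrees=True)))
E
python3 - <<'E'
from h import *
where()
plan([157.5,161,165,169,173],11,.0855)
plan([177],11,.090)
E
```

```text
t 3.775 tcp [0.4706 0.0841 0.0851] rad mm 136.55839828746807 sampler deg 161.4649953284765 tool deg 156.67477586615072 F [-1.0336  0.0533  6.7012]
157.5 [-0.39 -1.61 -3.74 -0.17  0.02  0.04]
161 [ -0.36 -10.12  -2.69  -0.87   0.02   0.04]
165 [ -0.32 -19.75  -0.85  -1.67   0.02   0.04]
169 [ -0.28 -29.23   1.66  -2.47   0.02   0.04]
173 [ -0.25 -38.51   4.82  -3.27   0.01   0.04]
177 [ -4.71 -47.56   8.63  -4.07   0.01   0.04]
```

Request:
{"fn": "carry_out", "kwargs": {"targets": [0,0.001,0,0,0,0,0,0,0.002,0,0,0,0,0,0,0.002,0,0,0,0,0]}}

```text
clock: 4.15
tcp_pos: [0.4711, 0.0851, 0.0849]
orientation: [0.294, 1.549, -0.297]
contact_force: [-7.3, 1.1, 26.5]
grip_width: -0.0005
```

```bash
python3 - <<'E'
from h import *
where()
plan([157.5,159,161,163,165,167,169],11,.0855,.1385)
E
```

```text
t 4.15 tcp [0.4711 0.0851 0.0849] rad mm 136.34815071929899 sampler deg 161.02656196605514 tool deg 156.67775340124086 F [-7.2571  1.1194 26.4908]
157.5 [-0.63 -2.65 -2.37 -0.16  0.02  0.02]
159 [-0.63 -6.26 -1.98 -0.46  0.02  0.02]
161 [ -0.62 -11.07  -1.32  -0.86   0.02   0.02]
163 [ -0.61 -15.85  -0.49  -1.26   0.02   0.02]
165 [ -0.6  -20.59   0.51  -1.66   0.02   0.02]
167 [ -0.59 -25.3    1.67  -2.06   0.02   0.02]
169 [ -0.59 -29.97   2.99  -2.46   0.02   0.02]
```

Request:
{"fn": "carry_out", "kwargs": {"targets": [0,-0.0005,-0.001,-0.001,0,0,0,0,-0.0005,-0.003,-0.0015,-0.16,0,0,0,-0.0005,-0.0062,-0.0015,-0.46,0,0,0,-0.0005,-0.011,-0.0012,-0.86,0,0,0,-0.0005,-0.0158,-0.0005,-1.26,0,0,0,-0.0005,-0.0158,-0.0005,-1.26,0,0]}}

```text
clock: 4.9
tcp_pos: [0.467, 0.0704, 0.0863]
orientation: [0.209, 1.555, -0.21]
contact_force: [2.3, -1.6, 8.0]
grip_width: -0.0001
```

```bash
python3 - <<'E'
from h import *
where()
im=r.grab_frame("wrist");tp=r.grab_frame("top")
cv2.imwrite("pics/c2.png",np.hstack([im[120:320,120:400],cv2.resize(tp[130:270,170:310],(280,280),interpolation=cv2.INTER_CUBIC)[40:240]]))
E
```

```text
t 4.9 tcp [0.467  0.0704 0.0863] rad mm 136.75540391912568 sampler deg 167.43719111737292 tool deg 162.95167483530804 F [ 2.3298 -1.6174  7.9657]
```

View pics/c2.png

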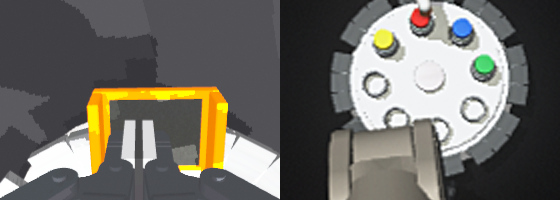

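```bash
cat >> h.py <<'E'
def table():
    im=r.grab_frame("top");ci=r.camera_info("top");o=[];a0=[]
    h=cv2.cvtColor(im,cv2.COLOR_BGR2HSV); yy,xx=np.mgrid[:384,:512]; c=proj(ci,pol(S,0,0,.117))[0]
    ring=(np.hypot(xx-c[0],yy-c[1])<42)
    for a,h0,h1 in((45,22,35),(-45,105,125),(-90,40,85)):
        m=cv2.inRange(h,(h0,150,60),(h1,255,255))*ring.astype(np.uint8)
        n,_,st,ce=cv2.connectedComponentsWithStats(m)
        if n<2: continue
        i=1+np.argmax(st[1:,4])
        if st[i,4]>30:o.append(ce[i]);a0.append(a)
    f=least_squares(lambda t:np.ravel([proj(ci,pol(S,.072,a+t[0],.116))[0]-q for a,q in zip(a0,o)]),[10.])
    print("table deg",f.x,len(o),np.abs(f.fun).max()); return f.x[0]
E
python3 - <<'E'
from h import *
table();where()
E
```

```text
table deg [6.2783] 3 0.2693395832783665
t 5.05 tcp [0.4671 0.0705 0.0863] rad mm 136.74949275793642 sampler deg 167.37758033612047 tool deg 162.94769941697123 F [ 2.4568 -2.0293  7.2534]
```

```bash
python3 - <<'E'
from h import *
plan([163.8,166,168.5,171,173.5],9.5,.0858,.138)
plan([173.5],9.5,.092,.138)
plan([176,179,182,185],9.5,.092,.139)
E
```

```text
163.8 [ 0.48 -0.99 -1.51 -0.17  0.06 -0.  ]
166 [ 0.48 -6.27 -0.96 -0.61  0.06  0.  ]
168.5 [  0.49 -12.25  -0.1   -1.11   0.06   0.  ]
171 [  0.49 -18.17   1.03  -1.61   0.06   0.  ]
173.5 [  0.5  -24.05   2.41  -2.11   0.06   0.  ]
173.5 [ -5.7  -24.05   2.45  -2.11   0.06   0.  ]
176 [ -5.7  -30.08   3.11  -2.61   0.06   0.01]
179 [ -5.68 -37.     5.42  -3.21   0.06   0.01]
182 [ -5.67 -43.79   8.09  -3.81   0.06   0.01]
185 [ -5.65 -50.43  11.11  -4.41   0.06   0.01]
```

Request:
{"fn": "carry_out", "kwargs": {"targets": [0,0.0005,-0.001,-0.001,-0.17,0,0,0,0.0005,-0.0062,-0.0009,-0.61,0,0,0,0.0005,-0.0122,0,-1.11,0,0,0,0.0005,-0.0182,0.001,-1.61,0,0,0,0.0005,-0.024,0.0024,-2.11,0,0,0,-0.003,-0.024,0.0024,-2.11,0,0,0,-0.0057,-0.024,0.0024,-2.11,0,0,0,-0.0057,-0.03,0.0031,-2.6,0,0,0,-0.0057,-0.037,0.0054,-3.2,0,0,0,-0.0057,-0.0438,0.0081,-3.8,0,0,0,-0.0057,-0.0504,0.0111,-4.4,0,0,0,-0.0057,-0.0504,0.0111,-4.4,0,0]}}

```text
clock: 6.55
tcp_pos: [0.4642, 0.019, 0.0919]
orientation: [-0.092, 1.564, 0.09]
contact_force: [-0.0, 0.5, -0.4]
grip_width: -0.0003
```

```bash
python3 - <<'E'
from h import *
t=table();where()
off=10.5
plan([185,188,191,194,196.5,198.5],off,.092,.139)
plan([200,201,202,202.5,203],off,.092,.139)
E
```

```text
table deg [26.1517] 3 0.3419352825052613
t 6.6 tcp [0.4641 0.019  0.0918] rad mm 139.62546796222176 sampler deg 188.87860251747773 tool deg 184.87375791610881 F [-0.5279  0.2779  0.5421]
185 [-0.16 -1.06  0.31 -0.03  0.05  0.02]
188 [-0.15 -8.31  1.06 -0.63  0.05  0.02]
191 [ -0.13 -15.52   2.2   -1.23   0.05   0.03]
194 [ -0.11 -22.66   3.71  -1.83   0.05   0.03]
196.5 [ -0.09 -28.55   5.25  -2.33   0.05   0.03]
198.5 [ -0.07 -33.2    6.67  -2.73   0.05   0.03]
200 [ -0.06 -36.66   7.84  -3.03   0.05   0.03]
201 [ -0.05 -38.94   8.67  -3.23   0.05   0.03]
202 [ -0.04 -41.22   9.54  -3.43   0.05   0.03]
202.5 [ -0.04 -42.35   9.99  -3.53   0.05   0.03]
203 [ -0.03 -43.47  10.45  -3.63   0.05   0.03]
```

Request:
{"fn": "carry_out", "kwargs": {"targets": [0,0,-0.004,0.0005,-0.3,0,0,0,0,-0.0083,0.001,-0.63,0,0,0,0,-0.0155,0.0022,-1.23,0,0,0,0,-0.0227,0.0037,-1.83,0,0,0,0,-0.0285,0.0052,-2.33,0,0,0,0,-0.0285,0.0052,-2.33,0,0]}}

```text
clock: 7.35
tcp_pos: [0.4725, -0.0096, 0.0918]
orientation: [-0.251, 1.552, 0.247]
contact_force: [-0.2, 0.5, 0.4]
grip_width: -0.0
```

```bash
python3 - <<'E'
from h import *
t=table();where()
plan([197,198,199,200,201,202,202.5,203],12.5,.092,.139)
E
```

```text
table deg [37.9573] 3 0.4267751293285471
t 7.4 tcp [ 0.4726 -0.0094  0.0918] rad mm 139.6532926851126 sampler deg 201.054872154602 tool deg 196.45376100091877 F [-0.4563  0.2598 -0.5869]
197 [-0.15 -2.62  0.33 -0.11  0.04  0.04]
198 [-0.14 -5.04  0.59 -0.31  0.04  0.04]
199 [-0.13 -7.46  0.9  -0.51  0.04  0.04]
200 [-0.12 -9.87  1.24 -0.71  0.04  0.04]
201 [ -0.12 -12.28   1.63  -0.91   0.04   0.04]
202 [ -0.11 -14.67   2.06  -1.11   0.04   0.04]
202.5 [ -0.1  -15.87   2.29  -1.21   0.04   0.04]
203 [ -0.1  -17.06   2.54  -1.31   0.04   0.04]
```

Request:
{"fn": "carry_out", "kwargs": {"targets": [0,0,-0.0026,0.0003,-0.1,0,0,0,0,-0.005,0.0006,-0.3,0,0,0,0,-0.0075,0.0009,-0.5,0,0,0,0,-0.0099,0.0012,-0.7,0,0,0,0,-0.0123,0.0016,-0.9,0,0,0,0,-0.0138,0.0019,-1.03,0,0,0,0,-0.0148,0.0021,-1.12,0,0,0,0,-0.0158,0.0023,-1.2,0,0,0,0,-0.0166,0.0025,-1.27,0,0,0,0,-0.0166,0.0025,-1.27,0,0]}}

```text
clock: 8.65
tcp_pos: [0.4803, -0.025, 0.0923]
orientation: [-0.338, 1.54, 0.333]
contact_force: [-0.9, -0.3, 4.4]
grip_width: 0.0
```

```bash
python3 - <<'E'
from h import *
t=table();where()
cv2.imwrite("pics/w3.png",r.grab_frame("wrist")[80:330,100:420])
E
```

```text
table deg [46.0342] 3 1.243148897019978
t 8.7 tcp [ 0.4804 -0.025   0.0923] rad mm 139.58284048680414 sampler deg 208.1915473054797 tool deg 202.7901459394121 F [-1.7272 -0.4162  5.3789]
```

View pics/w3.png

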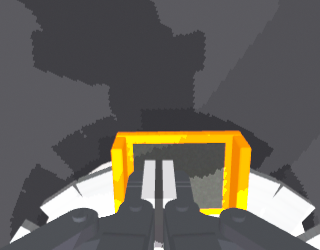

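Request:
{"fn": "carry_out", "kwargs": {"targets": [0,0,0.002,0,0,0,0,0,-0.003,0.004,0,0,0,0,0,-0.006,0.005,0,0,0,0,0,-0.01,0.005,0,0,0,0,0,-0.02,0.005,0,0,0,0,0,-0.04,0.005,0,0,0,0,0,-0.07,0.005,0,0,0,0,0,-0.11,0.005,0,0,0,0,0,-0.15,0.005,0,0,0,0,0,-0.16,0.005,-0.02,0,0,0]}}

```text
clock: 10.0
tcp_pos: [0.4612, -0.0277, 0.2554]
orientation: [-0.339, 1.534, 0.333]
contact_force: [-0.4, -0.3, -0.7]
grip_width: -0.0001
```

```bash
python3 - <<'E'
from h import *
t=table();where()
im=r.grab_frame("wrist");sd=r.grab_frame("side");ci=r.camera_info("wrist");cs=r.camera_info("side")
P=np.array(pol(S,.14,202.5,.098));t=np.radians(202.5)+S[2];rad=np.array([np.cos(t),np.sin(t),0]);tan=np.array([-rad[1],rad[0],0])
sb=cv2.resize(sd[150:250,170:310],None,fx=3,fy=3,interpolation=cv2.INTER_CUBIC)
for b in(-30,30):
  for a in(-22,22):
    for dz,col in((.016,(255,0,255)),(.006,(0,255,0))):
        Q=P+a*1e-3*rad+b*1e-3*tan+[0,0,dz]
        cv2.circle(im,tuple(map(int,proj(ci,Q)[0])),1,col,-1)
        cv2.circle(sb,tuple(map(int,(proj(cs,Q)[0]-[170,150]+.5)*3)),2,col,-1)
w=im[100:300,100:400]
sb=cv2.copyMakeBorder(sb,0,0,0,0,0);cv2.imwrite("pics/f.png",np.hstack([sb,cv2.copyMakeBorder(w,0,100,0,0,0)]))
E
```

```text
table deg [44.6223] 3 1.422170748277722
t 10.05 tcp [ 0.4582 -0.0295  0.2551] rad mm 161.23712786887486 sampler deg 205.65766502141113 tool deg 202.7359736456906 F [-3.0826 -0.9553 -0.4343]
```

View pics/f.png

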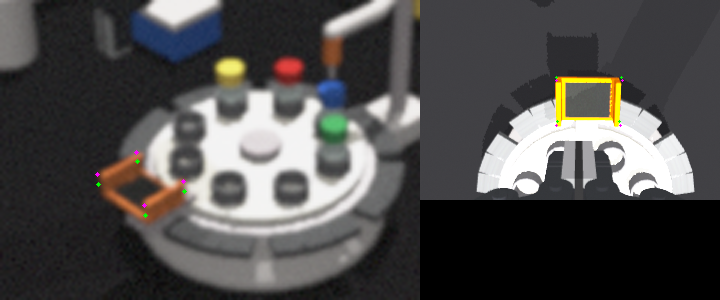

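Request:
{"fn": "carry_out", "kwargs": {"targets": [0,0,0,0,0,0,0,0,0,0,0,0,0,0,0,0,0,0,0,0,0]}}

```text
clock: 10.52
tcp_pos: [0.459, -0.0284, 0.2525]
orientation: [-0.338, 1.54, 0.333]
contact_force: [-0.5, 0.2, 0.0]
grip_width: 0.0001
```

```bash
python3 - <<'E'
from h import *
where(); print(r.hand_in())
E
```

```text
t 10.525 tcp [ 0.459  -0.0284  0.2525] rad mm 159.96574773613128 sampler deg 205.44542797321748 tool deg 202.76999505478076 F [-0.5489  0.2008  0.0418]
the job is handed in; nothing more can be done
None
```

The vial table is one notch (45°) further round anticlockwise, the plunger is fully up in the next notch, and the job was handed in at 10.5 s. I pressed the pad to its stop with shut fingers, which briefly took 26 N. I then pushed it past the first notch, eased up, and pushed the lip slowly until the pin sprang into the next notch. After that I lifted the fingers clear.

**Last checks:**
- **Table angle:** the top camera gave 44.6°, with pixel errors up to 1.4. The reading just before, with the fingers still on the lip, was 46.0° at a similar error, so both agree with 45° only to about a degree.
- **Plunger:** in the side view the lip corners match the fully-up position in the next notch.
- **Vials:** all four are standing in their wells.
- **Robot:** the fingers are 25 cm above the bench and the contact force is about zero.
- **Other bench items:** I did not check them again individually. Apart from two small offsets attributed to motion between readings, nothing unexpected was felt along the path.

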